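# Fold up a display tray and load it

### The job

Fold up the three card walls of the display tray (left, right and back) until each stands square upright, not leaning out or over the tray. Then set the palm stone down flat inside the tray, without dropping it, and leave the roll of labels where it is.

Things in the scene. Friction and masses are not known exactly. Their poses are not given: they have to be found in the camera images.
- tray: display tray fixed to the table: dark wooden plinth 112 x 152 x 12 mm with a card floor, top 16 mm above the table. x points from the near lip to the back wall, y to the left wall; yaw within 0.22 rad. Origin: centre of its underside. Inside 100 (x) by 140 mm (y) between upright walls. Near lip at x = -52 mm: card, fixed, 4 mm thick, top 36 mm above the table
- wall_left (a joint): left wall: card panel 55 mm tall, 94 mm wide, 4 mm thick, hinged at the tray's left (+y) edge. Angle in rad: 0 = flat outward, 1.571 = square upright, to 2.0 = leaning over the tray; starts at 0.4 to 0.75. Stiff hinge (0.05 N m friction): it stays where it is left. Hinge line (mid thickness) at y = +72 mm in the tray's frame, 14 mm above the table
- wall_right (a joint): right wall: card panel 55 mm tall, 94 mm wide, 4 mm thick, hinged at the tray's right (-y) edge. Angle in rad: 0 = flat outward, 1.571 = square upright, to 2.0 = leaning over the tray; starts at 0.4 to 0.75. Stiff hinge (0.05 N m friction): it stays where it is left. Hinge line (mid thickness) at y = -72 mm in the tray's frame, 14 mm above the table
- wall_back (a joint): back (far) wall: card panel 70 mm tall, 134 mm wide, 4 mm thick, hinged at the tray's far (+x) edge. Angle in rad: 0 = flat outward, 1.571 = square upright, to 2.0 = leaning over the tray; starts at 0.4 to 0.75. Stiff hinge (0.05 N m friction): it stays where it is left. Hinge line (mid thickness) at x = +52 mm in the tray's frame, 14 mm above the table
- wall_left_rim (a point): middle of the free (top) edge of the left wall, midway through its thickness, 55 mm from its hinge line
- wall_right_rim (a point): middle of the free (top) edge of the right wall, midway through its thickness, 55 mm from its hinge line
- wall_back_rim (a point): middle of the free (top) edge of the back wall, midway through its thickness, 70 mm from its hinge line
- palm_stone: smooth oval palm stone, 66 x 59 x 34 mm (x, y, z), 0.12 to 0.24 kg, lying loose to the left or the right of the tray; pink, the only flat oval stone on the open table (those in the display bins do not count). Origin: centre of its underside; z up. It can be gripped from above across its y (59 mm), fingertips near the table
- label_roll: roll of labels lying flat, a ring 55 mm across and 22 mm high, loose, on the other side of the tray from the stone: a bystander. Origin: centre of its underside

How it is judged:
By the outcome, as a careful person would: the job done as asked, in the order asked, and still so for the second after the job is handed in, with the robot touching nothing.
It also fails if it takes over 72 s, if anything falls off the work surface, if the arm or the gripper's body presses on something with over 40 N, if the wrist force passes 120 N, or if a joint passes its speed limit or range.

### The arm

A 6-joint arm with a two-finger parallel gripper is mounted at the origin on a cart in front of the work surface, level with it; the furniture and walls round the work are solid. World frame = base frame: x ahead of the robot, y to its left, z up, the work surface at z = 0. Lengths are in m, angles in rad, forces in N, time in s.
With the tool pointing down it reaches from about 0.35 to 0.975 m from the base axis. Payload 4.9 kg.
Tool frame: the origin (TCP) lies between the finger pads; the fingertips stand 25 mm ahead of it and the grasp point (between the pads) lies 6 mm ahead of it (manip.tcp_to_tips is the z of the fingertips in the tool frame, in m); z points along the fingers, y is the line along which they close (so a half turn about z gives the same grasp; the last joint's range is limited). The gripper opens to 85 mm and grips with 20 to 120 N. Pads are 22 mm wide; open, the fingers measure 114 mm over their backs; the gripper's body (76 mm by 85 mm) begins 54 mm behind the grasp point. The pads swing forward as they close: fully open they stand 13 mm farther back than shut.
Start: joints at [-1.308, 0.053, 1.613, -0, 1.476, -0.119], TCP at [0.233, -0.58, 0.256] pointing down, gripper open.
Joint ranges: [-3.01, 3.01], [-1.01, 2.22], [0.06, 2.58], [-1.02, 4.17], [0.09, 2.62], [-3.14, 3.14]. Speed limits (rad/s): [2.57, 2.57, 3.14, 3.14, 3.14, 3.14].

### API

Orientations are given as a unit quaternion [w, x, y, z].
In Python, from plant import manip gives the robot as it stands. The module is installed in compiled form; this text tells all that it offers.
- The arm moves only by the tool arm_command, never from a script. Its argument "moves" is a list of rows, each a list of 3 entries, a list of its own where there are three numbers: the opening, from -1 (shut) to 1 (fully open), then the shift along the tool's x, y, z in units of 0.15 m (1.0 is 0.15 m), then the turn about the tool's z in units of 2 pi rad (1.0 is 2 pi rad). A call has 1 to 20 rows; each row is the pose to reach, as a shift and turn from the pose commanded when the call began, along the tool's axes at that moment, turning the shorter way round; what a row does not reach only later rows make up. A row lasts 1/12 s, in which the tool goes at most 41.7 mm and 7.16 degrees, less where a joint would pass 70% of its speed; a pose out of reach is approached as far as the arm can. A call with a number of a shift or a turn outside -1 to 1 is refused whole. A call with a gripper value outside its range is refused whole. The fingers move at their own pace and stop on an object; the grip force is fixed at half the most. Time passes only in rows, so rows that repeat a pose let the fingers close. It gives the time, the measured TCP pose, the force, the opening and the grip force at its end, in the units of the state.
- manip.state(): the state, without advancing time (a new reading comes with each control period).
- manip.grab_frame(name): name is "side" or "top"; returns a dict with "frame" (384x512x3 uint8, red, green, blue), "fx", "fy", "cx", "cy" (pixels), "R" (3x3) and "t" (3): a world point X has camera coordinates R X + t. Camera axes: x right, y down, z forward; pixel columns grow to the right and rows downward; lengths in m; the calibration is good to about 2 mm. A picture is of the moment at which its call begins. There is no depth.
- manip.job_done(): hands the job in; it is judged then, once.
Trained networks look in a picture, given as the dict that the camera call returned (one of the last four; its "shot" number tells which), for a name from the list of things; names that differ only in an ending like _2 or _b are one class to them, and where a whole thing is asked for, a point or a joint stands for the part that bears it (a point fixed in the world has none). Each returns a list of dicts, best first, with "confidence" (0 to 1); they miss things now and then, are a little off and sometimes report something else, mostly with a low value. They report only what shows in the picture. A call takes as long as a camera call.
- manip.search_frame(picture, target): "extent" ([left, top, right, bottom] in pixels, round what is visible of it).
The state is a dict: "time": time; "joint_pos": joint angles; "joint_vel": joint speeds; "joint_efforts": joint torques, N m; "tool_pos": TCP position; "tool_rot": TCP orientation; "contact_force": force on the tool from outside, world axes, zero at the start; "ft_torque": the same for the moment, N m; "gripper_width": opening from 0.0 (shut) to 1.0 (fully open); "grasp_force": force on a finger pad.
Only numpy, scipy, OpenCV 4.12 (cv2) and the standard library are available. Lean on these libraries where they do the work, as an engineer would, in place of code of your own. Each camera call takes 0.05 s, during which the arm holds its last target. There are 200 camera calls.

## Working session

There is one attempt and no reset: what is moved stays moved. The work goes in short steps, Python scripts to look and compute and a tool call to move; the robot and the scene stay as the last step left them, time stands still between calls to the robot, and variables do not carry over. Pictures are saved under pics/ and viewed, at most 10 in all, crops included, and the job is handed in when it is done.

Besides the shell and the picture viewer there is one more tool, called after "Request:" in YAML: its name, and indented under it one key for each argument. arm_command: Moves the arm, as the interface text tells. Shifts and turns lie within -1 to 1; 1 stands for 0.15 m of shift or 2 pi rad of turn. Its arguments: {"type":"object","properties":{"moves":{"type":"array"}},"required":["moves"]}

```bash
mkdir -p pics; cat > h.py <<'E'
import numpy as np, cv2
from plant import manip
def shot(name,fn=None):
    p=manip.grab_frame(name)
    if fn: cv2.imwrite('pics/'+fn,p['frame'][:,:,::-1])
    return p
def ray(p,u,v,z):
    R=np.array(p['R']);t=np.array(p['t']);c=-R.T@t
    d=R.T@np.array([(u-p['cx'])/p['fx'],(v-p['cy'])/p['fy'],1]);return c+d*(z-c[2])/d[2]
def proj(p,X):
    c=np.array(p['R'])@np.array(X)+np.array(p['t']);return np.array([p['fx']*c[0]/c[2]+p['cx'],p['fy']*c[1]/c[2]+p['cy']])
E
python3 - <<'E'
from h import *
ims=[]
for n in('top','side'):
    p=shot(n,n+'0.png'); print(n,p['fx'],(-np.array(p['R']).T@np.array(p['t'])).round(3),np.array(p['R']).round(3).tolist())
    for k in('tray','palm_stone','label_roll','wall_left','wall_right','wall_back'):
        for r in manip.search_frame(p,k)[:2]:
            e=r['extent'];print(k,round(r['confidence'],2),np.round(e),ray(p,(e[0]+e[2])/2,(e[1]+e[3])/2,0.015).round(3))
s=manip.state();print(s['tool_pos'],s['tool_rot'],s['time'])
E
```

```text
top 410.7437149330893 [0.36  0.06  1.077] [[-0.017, -1.0, 0.012], [-0.99, 0.015, -0.14], [0.14, -0.014, -0.99]]
tray 0.63 [212. 155. 310. 229.] [0.518 0.03  0.015]
palm_stone 0.86 [119. 221. 144. 242.] [0.42  0.366 0.015]
palm_stone 0.72 [237. 156. 291. 188.] [0.571 0.022 0.015]
label_roll 0.81 [363. 210. 388. 232.] [ 0.439 -0.265  0.015]
wall_left 0.87 [213. 183. 236. 219.] [0.496 0.127 0.015]
wall_right 0.57 [290. 190. 310. 228.] [ 0.472 -0.069  0.015]
wall_back 0.76 [236. 155. 293. 190.] [0.57  0.021 0.015]
side 382.9208629360164 [ 0.559 -0.743  0.641] [[0.999, 0.045, 0.0], [0.028, -0.607, -0.794], [-0.035, 0.793, -0.608]]
tray 0.59 [213. 159. 291. 225.] [0.51  0.038 0.015]
tray 0.38 [258. 176. 290. 212.] [0.568 0.032 0.015]
palm_stone 0.56 [223. 122. 237. 134.] [0.419 0.374 0.015]
label_roll 0.65 [192. 273. 224. 300.] [ 0.44  -0.267  0.015]
wall_left 0.92 [235. 161. 270. 180.] [0.506 0.135 0.015]
wall_right 0.77 [217. 210. 255. 219.] [ 0.476 -0.052  0.015]
wall_back 0.6 [261. 173. 291. 214.] [0.573 0.035 0.015]
[ 0.23286557 -0.57998297  0.25632604] [ 2.21736911e-05  9.81829749e-01  1.89763914e-01 -1.05275872e-05] 0.7
```

View pics/top0.png

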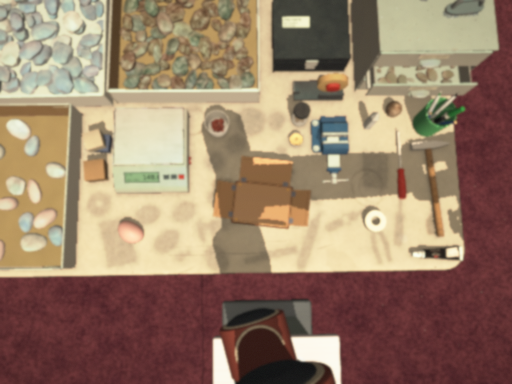

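View pics/side0.png

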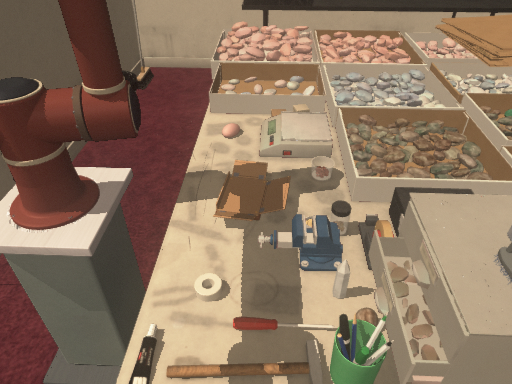

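```bash
python3 - <<'E'
import cv2,numpy as np
a=cv2.imread('pics/top0.png')[148:238,205:318];b=cv2.imread('pics/side0.png')[152:228,208:298]
a=cv2.resize(a,(113*6,90*6),interpolation=cv2.INTER_CUBIC);b=cv2.resize(b,(90*7,76*7),interpolation=cv2.INTER_CUBIC)
for im,k,ox,oy in((a,6,205,148),(b,7,208,152)):
    for u in range(0,im.shape[1],10*k): cv2.putText(im,str(ox+u//k),(u,10),0,.35,(255,255,255));cv2.line(im,(u,12),(u,18),(0,255,0))
    for v in range(0,im.shape[0],10*k): cv2.putText(im,str(oy+v//k),(8,v+4),0,.35,(0,0,255));cv2.line(im,(0,v),(6,v),(0,255,0))
cv2.imwrite('pics/a.png',a);cv2.imwrite('pics/b.png',b)
E
```

```text
(no output)
```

View pics/a.png

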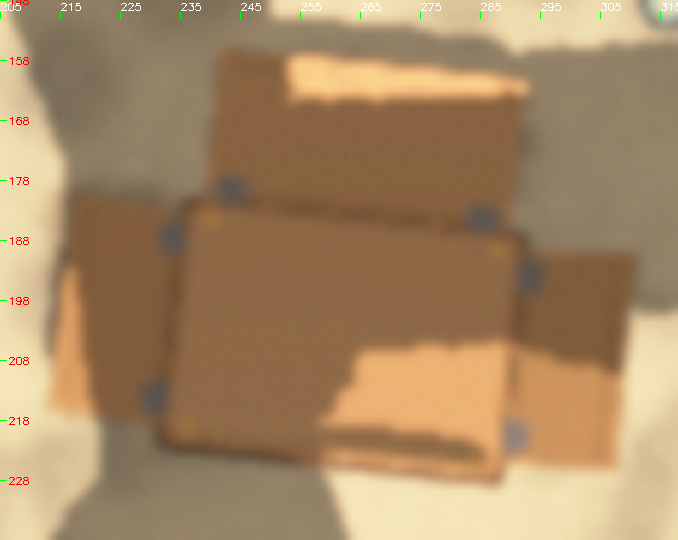

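View pics/b.png

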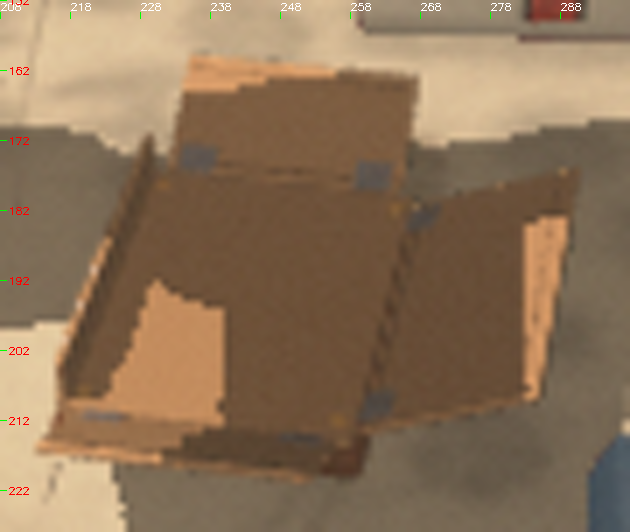

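```bash
cat >> h.py <<'E'
def T(q,x,y,z):
    c,s=np.cos(q[2]),np.sin(q[2]);return np.array([q[0]+c*x-s*y,q[1]+s*x+c*y,z])
def rim(q,w,a,along,off=0):
    # w: L,R,B ; along = coordinate along hinge; off = +thickness toward upper face
    r=.070 if w=='B' else .055
    d=r*np.cos(a)-off*np.sin(a); z=.014+r*np.sin(a)+off*np.cos(a)
    return T(q,.052+d,along,z) if w=='B' else T(q,along,(.072+d)*(1 if w=='L' else -1),z)
E
cat > fit.py <<'E'
from h import *
from scipy.optimize import least_squares
t=shot('top');s=shot('side')
tp=[('P',.056,.076,.012,235.8,181.8),('P',.056,-.076,.012,292.5,187.2),('P',-.054,.076,.036,231.7,222.5),('P',-.054,-.076,.036,288.3,228.5),
('B',.067,241.7,156),('B',-.067,293,162.2),('L',.047,216.3,181.3),('L',-.047,213.3,216.3),('R',.047,310.8,190.5),('R',-.047,307.8,225.8)]
sp=[('L',-.047,235.1,160.1),('L',.047,267.6,163),('B',.067,290.4,176.6),('B',-.067,285.1,209.4),('R',-.047,213.4,215.6),('R',.047,251.6,220.3)]
def res(q):
    A=dict(L=q[3],R=q[4],B=q[5]);o=[]
    for p,l in((t,tp),(s,sp)):
        for e in l:
            X=T(q,*e[1:4]) if e[0]=='P' else rim(q,e[0],A[e[0]],e[1])
            o.append(proj(p,X)-e[-2:])
    return np.ravel(o)
f=least_squares(res,[.5,.03,-.1,.5,.5,.5],loss='soft_l1')
print(f.x.round(4));print(res(f.x).reshape(-1,2).round(1).tolist())
E
python3 fit.py
python3 - <<'E'
from h import *
for n in('top','side'):
    p=manip.grab_frame(n);f=p['frame'];hsv=cv2.cvtColor(f,cv2.COLOR_RGB2HSV).astype(int)
    e=(105,205,160,260) if n=='top' else(210,110,250,145)
    c=f[e[1]:e[3],e[0]:e[2]].astype(int);m=((c[:,:,0]-c[:,:,1]>38)).astype(np.uint8)
    k,l,st,ce=cv2.connectedComponentsWithStats(m);i=1+np.argmax(st[1:,4]);
    cn=max(cv2.findContours((l==i).astype(np.uint8),0,1)[0],key=len)
    u,v=ce[i]+np.array(e[:2]);print(n,st[i],u,v,cv2.fitEllipse(cn),ray(p,u,v,.017))
E
```

```text
[ 0.4847  0.0291 -0.1213  0.3667  0.4868  0.3255]
[[-0.2, -1.1], [0.6, -0.4], [-1.3, -0.9], [1.8, -0.6], [-0.3, -0.1], [-0.2, -0.9], [0.3, -0.5], [-1.0, 0.7], [0.4, -0.2], [0.2, 1.1], [-0.9, -0.1], [-0.6, 0.1], [0.0, -0.0], [-0.2, -0.0], [-1.5, -0.1], [-0.1, -0.2]]
top [ 13  17  26  22 326] 129.53067484662577 231.0276073619632 ((24.883501052856445, 27.240835189819336), (18.9393367767334, 26.559358596801758), 116.23049926757812) [0.42165362 0.37093409 0.017     ]
side [ 12  13  16  14 165] 229.36969696969697 129.21818181818182 ((19.34955596923828, 19.24782943725586), (11.24159049987793, 16.620473861694336), 56.73811340332031) [0.41724485 0.36217904 0.017     ]
```

Request:
arm_command:
  moves:
    - [-1,[0.85,-0.73,0.3],0.08]
    - [-1,[0.85,-0.73,0.3],0.08]
    - [-1,[0.85,-0.73,0.3],0.08]
    - [-1,[0.85,-0.73,0.3],0.08]
    - [-1,[0.85,-0.73,0.3],0.08]
    - [-1,[0.85,-0.73,0.3],0.08]
    - [-1,[0.85,-0.73,0.3],0.08]

```text
time: 1.48
tool_pos: [0.3105, -0.4312, 0.2118]
tool_rot: [0.001, 0.998, -0.059, 0.0]
contact_force: [0.4, -0.0, 0.5]
gripper_width: 0.007
grasp_force: 0.0
```

```bash
cat >> h.py <<'E'
from scipy.spatial.transform import Rotation as Ro
Q=[.4847,.0291,-.1213]
def go(*targets):
    s=manip.state();p=np.array(s['tool_pos']);w=s['tool_rot'];R=Ro.from_quat(w,scalar_first=True).as_matrix()
    print('t',round(s['time'],2),'pos',p.round(4),'head',round(np.arctan2(R[1,0],R[0,0]),4),'F',np.round(s['contact_force'],1),'open',round(s['gripper_width'],3),s['grasp_force'])
    for X in targets: print(' shift to',np.round(X,4),(R.T@(np.array(X)-p)/.15).round(3))
E
python3 -c "
from h import *
go(T(Q,0,-.16,.12),T(Q,0,-.16,.045))"
```

```text
t 1.48 pos [ 0.3105 -0.4312  0.2118] head -0.1187 F [ 0.4 -0.   0.5] open 0.007 0.0
 shift to [ 0.4653 -0.1297  0.12  ] [ 0.787 -2.119  0.609]
 shift to [ 0.4653 -0.1297  0.045 ] [ 0.787 -2.119  1.109]
```

Request:
arm_command:
  moves:
    - [-1,[0.4,-1,0.1],0]
    - [-1,[0.4,-1,0.1],0]
    - [-1,[0.4,-1,0.1],0]
    - [-1,[0.4,-1,0.1],0]
    - [-1,[0.4,-1,0.1],0]
    - [-1,[0.4,-1,0.1],0]

```text
time: 1.98
tool_pos: [0.3887, -0.2897, 0.1972]
tool_rot: [0.001, 0.998, -0.059, 0.0]
contact_force: [0.7, -0.1, 0.4]
gripper_width: -0.002
grasp_force: 0.0
```

Request:
arm_command:
  moves:
    - [-1,[0.39,-1,0.4],0]
    - [-1,[0.39,-1,0.4],0]
    - [-1,[0.39,-1,0.4],0]
    - [-1,[0.39,-1,0.4],0]
    - [-1,[0.39,-1,0.4],0]
    - [-1,[0.39,-1,0.4],0]

```text
time: 2.48
tool_pos: [0.4646, -0.1476, 0.1357]
tool_rot: [0.0, 0.998, -0.06, -0.001]
contact_force: [0.6, -1.0, 0.7]
gripper_width: 0.003
grasp_force: 0.0
```

```bash
python3 -c "
from h import *
go(T(Q,0,-.16,.045),T(Q,0,-.0885,.045))"
```

```text
t 2.48 pos [ 0.4646 -0.1476  0.1357] head -0.1192 F [ 0.6 -1.   0.7] open 0.003 0.0
 shift to [ 0.4653 -0.1297  0.045 ] [-0.008 -0.119  0.605]
 shift to [ 0.474  -0.0587  0.045 ] [-0.007 -0.596  0.605]
```

Request:
arm_command:
  moves:
    - [-1,[0,-0.1,0.4],0]
    - [-1,[0,-0.1,0.6],0]
    - [-1,[0,-0.1,0.6],0]
    - [-1,[0,-0.13,0.6],0]
    - [-1,[0,-0.17,0.6],0]
    - [-1,[0,-0.21,0.6],0]
    - [-1,[0,-0.25,0.6],0]
    - [-1,[0,-0.29,0.6],0]
    - [-1,[0,-0.33,0.6],0]
    - [-1,[0,-0.37,0.6],0]
    - [-1,[0,-0.41,0.6],0]
    - [-1,[0,-0.45,0.6],0]
    - [-1,[0,-0.49,0.6],0]
    - [-1,[0,-0.53,0.6],0]
    - [-1,[0,-0.55,0.6],0]
    - [-1,[0,-0.57,0.6],0]
    - [-1,[0,-0.57,0.6],0]
    - [-1,[0,-0.57,0.6],0]

```text
time: 3.98
tool_pos: [0.4801, -0.0647, 0.0548]
tool_rot: [0.003, 0.998, -0.06, 0.005]
contact_force: [-9.5, -4.1, 33.0]
gripper_width: -0.002
grasp_force: 17.5
```

```bash
python3 -c "
from h import *
go(T(Q,0,-.0885,.045))
a=shot('top')['frame'][148:238,205:318];b=shot('side')['frame'][152:228,208:298]
a=cv2.resize(a,(400,319),interpolation=2);b=cv2.resize(b,(378,319),interpolation=2)
cv2.imwrite('pics/c.png',np.hstack([a,b])[:,:,::-1])"
```

```text
t 3.98 pos [ 0.4801 -0.0647  0.0548] head -0.1193 F [-9.5 -4.1 33. ] open -0.002 17.467254312487057
 shift to [ 0.474  -0.0587  0.045 ] [-0.046 -0.035  0.065]
```

View pics/c.png

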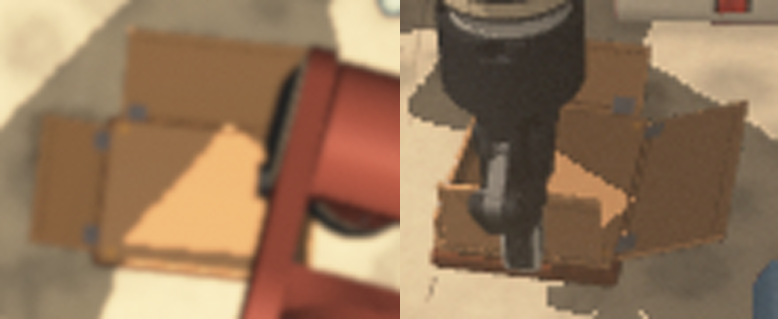

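Request:
arm_command:
  moves:
    - [-1,[0,0.06,0],0]
    - [-1,[0,0.06,-0.17],0]
    - [-1,[0,0.06,-0.17],0]
    - [-1,[0,0.06,-0.17],0]
    - [-1,[0,0.03,-0.17],0]
    - [-1,[0,0,-0.17],0]
    - [-1,[0,-0.01,-0.17],0]
    - [-1,[0,-0.02,-0.17],0]
    - [-1,[0,-0.02,-0.17],0]
    - [-1,[0,-0.02,-0.17],0]

```text
time: 4.92
tool_pos: [0.4743, -0.059, 0.0711]
tool_rot: [-0.0, 0.998, -0.06, -0.001]
contact_force: [-0.0, 0.3, -0.2]
gripper_width: -0.004
grasp_force: 0.0
```

```bash
python3 -c "
from h import *
go(T(Q,0,-.0885,.07))"
```

```text
t 4.92 pos [ 0.4743 -0.059   0.0711] head -0.1205 F [-0.   0.3 -0.2] open -0.004 0.0
 shift to [ 0.474  -0.0587  0.07  ] [-0.002 -0.001  0.007]
```

Request:
arm_command:
  moves:
    - [-1,[0,0.1,0],0]
    - [-1,[0,0.15,-0.3],0]
    - [-1,[0,0.15,-0.7],0]
    - [-1,[0,0.15,-0.7],0]
    - [-1,[0.3,0,-0.7],0]
    - [-1,[0.6,-0.3,-0.7],0]
    - [-1,[1,-0.59,-0.7],0]
    - [-1,[1,-0.59,-0.7],0]
    - [-1,[1,-0.59,-0.7],0]
    - [-1,[1,-0.59,-0.7],0]
    - [-1,[1,-0.59,-0.7],0]

```text
time: 5.83
tool_pos: [0.6346, 0.011, 0.1758]
tool_rot: [-0.0, 0.998, -0.06, -0.001]
contact_force: [0.3, -0.3, 0.4]
gripper_width: 0.001
grasp_force: 0.0
```

```bash
python3 -c "
from h import *
go(T(Q,.16,0,.045),T(Q,.1,0,.06),T(Q,.065,0,.09))
a=shot('top')['frame'][148:238,205:318];b=shot('side')['frame'][152:228,208:298]
a=cv2.resize(a,(400,319),interpolation=2);b=cv2.resize(b,(378,319),interpolation=2)
cv2.imwrite('pics/d.png',np.hstack([a,b])[:,:,::-1])"
```

```text
t 5.83 pos [0.6346 0.011  0.1758] head -0.1195 F [ 0.3 -0.3  0.4] open 0.001 0.0
 shift to [0.6435 0.0097 0.045 ] [0.062 0.001 0.872]
 shift to [0.584 0.017 0.06 ] [-0.339  0.     0.773]
 shift to [0.5492 0.0212 0.09  ] [-0.572 -0.     0.573]
```

View pics/d.png

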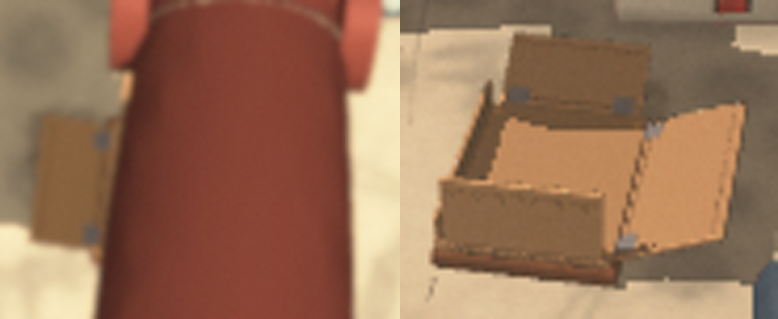

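Request:
arm_command:
  moves:
    - [-1,[0.06,0,0.3],0]
    - [-1,[0.06,0,0.6],0]
    - [-1,[0.06,0,0.86],0]
    - [-1,[0.06,0,0.86],0]
    - [-1,[0,0,0.86],0]
    - [-1,[-0.06,0,0.85],0]
    - [-1,[-0.12,0,0.83],0]
    - [-1,[-0.18,0,0.81],0]
    - [-1,[-0.24,0,0.79],0]
    - [-1,[-0.3,0,0.77],0]
    - [-1,[-0.36,0,0.74],0]
    - [-1,[-0.41,0,0.7],0]
    - [-1,[-0.45,0,0.66],0]
    - [-1,[-0.49,0,0.62],0]
    - [-1,[-0.52,0,0.59],0]
    - [-1,[-0.55,0,0.57],0]
    - [-1,[-0.56,0,0.57],0]
    - [-1,[-0.56,0,0.57],0]

```text
time: 7.43
tool_pos: [0.5501, 0.0206, 0.0908]
tool_rot: [-0.0, 0.998, -0.06, -0.001]
contact_force: [-0.2, -0.2, 0.4]
gripper_width: -0.001
grasp_force: 0.0
```

```bash
python3 -c "
from h import *
go(T(Q,.065,0,.09))
p=shot('side');c=p['frame'][140:228,200:310];cv2.imwrite('pics/e_.png',c[:,:,::-1])
for a in(1.4,1.5,1.57,1.65,1.75):print(a,[proj(p,rim(Q,'R',a,y,o)).round(1).tolist() for y in(-.047,.047) for o in (-.002,.002)])"
```

```text
t 7.43 pos [0.5501 0.0206 0.0908] head -0.1208 F [-0.2 -0.2  0.4] open -0.001 0.0
 shift to [0.5492 0.0212 0.09  ] [-0.007 -0.004  0.005]
1.4 [[215.1, 196.2], [215.5, 194.9], [254.3, 200.4], [254.6, 199.1]]
1.5 [[215.6, 194.5], [216.1, 193.3], [254.7, 198.7], [255.0, 197.5]]
1.57 [[216.0, 193.4], [216.5, 192.3], [255.0, 197.5], [255.2, 196.5]]
1.65 [[216.5, 192.2], [216.9, 191.3], [255.3, 196.4], [255.6, 195.4]]
1.75 [[217.1, 191.0], [217.5, 190.2], [255.7, 195.1], [255.9, 194.3]]
```

Request:
arm_command:
  moves:
    - [-1,[0.1,0,0],0]
    - [-1,[0.12,0,-0.25],0]
    - [-1,[0.12,0,-0.5],0]
    - [-1,[0.12,0,-0.65],0]
    - [-1,[-0.1,-0.3,-0.65],0]
    - [-1,[-0.3,-0.6,-0.65],0]
    - [-1,[-0.44,-1,-0.65],0]
    - [-1,[-0.44,-1,-0.65],0]
    - [-1,[-0.44,-1,-0.65],0]
    - [-1,[-0.44,-1,-0.65],0]

```text
time: 8.32
tool_pos: [0.5025, 0.1792, 0.188]
tool_rot: [0.0, 0.998, -0.058, -0.001]
contact_force: [0.6, -0.6, -0.7]
gripper_width: 0.0
grasp_force: 0.0
```

```bash
python3 -c "
from h import *
go(T(Q,0,.165,.045),T(Q,0,.12,.05),T(Q,0,.0885,.07))"
```

```text
t 8.32 pos [0.5025 0.1792 0.188 ] head -0.1166 F [ 0.6 -0.6 -0.7] open 0.0 0.0
 shift to [0.5047 0.1929 0.045 ] [ 0.005 -0.093  0.953]
 shift to [0.4992 0.1482 0.05  ] [0.004 0.207 0.92 ]
 shift to [0.4954 0.1169 0.07  ] [0.002 0.417 0.787]
```

Request:
arm_command:
  moves:
    - [-1,[0,-0.1,0.3],0]
    - [-1,[0,-0.1,0.6],0]
    - [-1,[0,-0.1,0.9],0]
    - [-1,[0,-0.1,0.95],0]
    - [-1,[0,-0.1,0.95],0]
    - [-1,[0,-0.04,0.95],0]
    - [-1,[0,0.02,0.95],0]
    - [-1,[0,0.08,0.95],0]
    - [-1,[0,0.14,0.94],0]
    - [-1,[0,0.2,0.9],0]
    - [-1,[0,0.25,0.86],0]
    - [-1,[0,0.3,0.82],0]
    - [-1,[0,0.34,0.79],0]
    - [-1,[0,0.38,0.78],0]
    - [-1,[0,0.4,0.78],0]
    - [-1,[0,0.41,0.78],0]
    - [-1,[0,0.41,0.78],0]

```text
time: 9.73
tool_pos: [0.4956, 0.1155, 0.0711]
tool_rot: [0.0, 0.998, -0.061, -0.001]
contact_force: [-0.1, 0.5, 0.4]
gripper_width: 0.0
grasp_force: 0.0
```

Request:
arm_command:
  moves:
    - [-1,[0,-0.1,0],0]
    - [-1,[0,-0.13,-0.3],0]
    - [-1,[0,-0.13,-0.6],0]
    - [-1,[0,-0.4,-0.8],0]
    - [-1,[-0.2,-0.7,-0.8],0]
    - [-1,[-0.4,-1,-0.8],0]
    - [-1,[-0.5,-1,-0.8],0]
    - [-1,[-0.5,-1,-0.8],0]
    - [-1,[-0.5,-1,-0.8],0]

```text
time: 10.48
tool_pos: [0.4381, 0.2754, 0.1908]
tool_rot: [0.001, 0.998, -0.058, -0.001]
contact_force: [0.7, -0.7, 0.1]
gripper_width: -0.001
grasp_force: 0.0
```

```bash
python3 -c "
from h import *
go([.42,.368,.2])
a=shot('top','top1.png')['frame'][165:240,215:310];b=shot('side','side1.png')['frame'][145:225,208:288]
k=4.2
a=cv2.resize(a,None,fx=k,fy=k,interpolation=2);b=cv2.resize(b,None,fx=k,fy=k,interpolation=2)
im=np.zeros((600,800,3),np.uint8);im[:a.shape[0],:a.shape[1]]=a;im[:b.shape[0],420:420+b.shape[1]]=b
c=manip.grab_frame('top')['frame'][205:255,100:165];c=cv2.resize(c,None,fx=k,fy=k,interpolation=2);im[345:345+c.shape[0],:c.shape[1]]=c
cv2.imwrite('pics/e.png',im[:,:,::-1])"
```

```text
t 10.48 pos [0.4381 0.2754 0.1908] head -0.1166 F [ 0.7 -0.7  0.1] open -0.001 0.0
 shift to [0.42  0.368 0.2  ] [-0.192 -0.599 -0.062]
```

View pics/e.png

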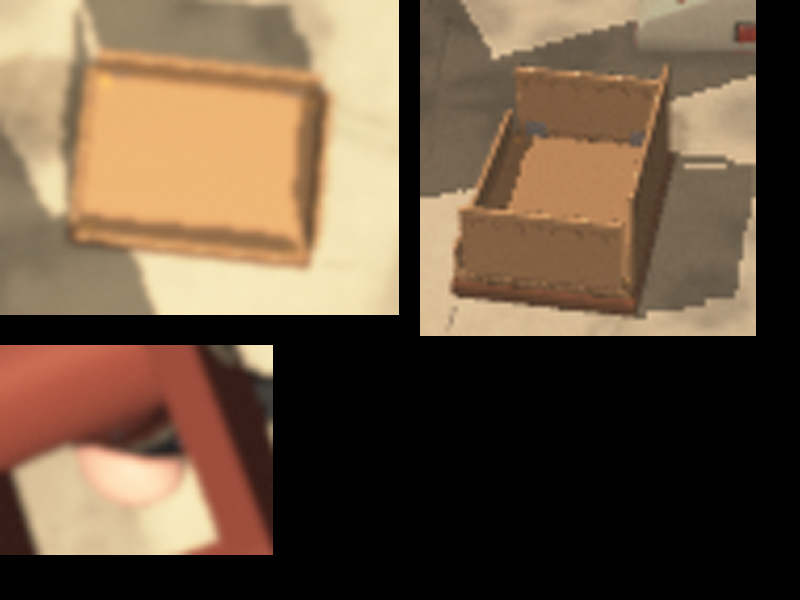

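```bash
cat > fit2.py <<'E'
import io,contextlib
with contextlib.redirect_stdout(io.StringIO()):
    from fit import *
tp2=[('B',.067,238.3,176.9,-.002),('B',-.067,291.2,182.9,-.002),('L',.047,237.6,180.5,-.002),('L',-.047,232.1,221,-.002),('R',.047,292.9,187.6,-.002),('R',-.047,289.3,227.4,-.002)]
sp2=[('L',-.047,231.1,161.2,-.002),('L',.047,265.1,165.2,-.002),('B',.067,267,160.7,0),('B',-.067,258,198.6,0),('R',-.047,217.5,194.5,0),('R',.047,257.5,198.6,0)]
def res2(q):
    o=[]
    for p,l,l2,b in((t,tp,tp2,q[9:11]),(s,sp,sp2,q[11:13])):
        for L,A in((l,dict(zip('LRB',q[3:6]))),(l2,dict(zip('LRB',q[6:9])))):
            for e in L:
                if e[0]=='P': o.append(proj(p,T(q,*e[1:4]))+b-e[4:6])
                else:
                    off=e[4] if len(e)>4 else 0
                    o.append(proj(p,rim(q,e[0],A[e[0]],e[1],off))+b-e[2:4])
    return np.r_[np.ravel(o),q[9:]/.7]
f=least_squares(res2,list(f.x)+[1.57]*3+[0]*4,loss='soft_l1')
print(f.x.round(3));print(res2(f.x)[:-4].reshape(-1,2).round(1).tolist())
J=np.linalg.inv(f.jac.T@f.jac);print(np.sqrt(np.diag(J)).round(3))
E
python3 fit2.py
```

```text
[ 0.485  0.028 -0.124  0.483  0.545  0.399  1.652  1.615  1.569 -0.43
  0.696  0.629  1.275]
[[-0.2, -0.6], [0.5, 0.1], [-1.4, -0.5], [1.6, -0.1], [-0.4, 0.6], [-0.1, -0.1], [1.1, -0.5], [-0.3, 0.9], [-0.1, 0.2], [-0.4, 1.5], [-0.2, 0.2], [1.1, 0.1], [-0.7, 0.4], [0.5, -2.6], [0.3, -0.6], [0.4, -2.9], [-0.2, 0.1], [0.2, 0.4], [0.3, 0.0], [-0.0, -0.0], [-0.7, 0.1], [0.8, 0.0], [-0.7, 0.4], [0.0, -0.3], [-0.0, 0.2], [0.4, -6.1], [-0.2, -0.8], [-1.4, -0.7]]
[0.002 0.002 0.006 0.072 0.036 0.037 0.038 0.036 0.021 0.852 0.82  0.822
 0.669]
```

Request:
arm_command:
  moves:
    - [0,[-0.8,0.5,-0.6],0]
    - [0,[-0.8,0.5,-0.6],0]
    - [0,[-0.8,0.5,-0.6],0]
    - [1,[-0.8,0.5,-0.6],0]
    - [1,[-0.8,0.5,-0.6],0]
    - [1,[-0.8,0.5,-0.6],0]

```text
time: 11.23
tool_pos: [0.3122, 0.2136, 0.2846]
tool_rot: [-0.002, 0.998, -0.061, 0.003]
contact_force: [-0.4, 0.1, 0.0]
gripper_width: 0.849
grasp_force: 0.0
```

```bash
python3 - <<'E'
from h import *
go([.42,.368,.2])
p=manip.grab_frame('top');c=cv2.resize(p['frame'][205:255,100:165],None,fx=9,fy=9,interpolation=2)
p2=manip.grab_frame('side');d=cv2.resize(p2['frame'][112:144,212:246],None,fx=5,fy=5,interpolation=2)
im=np.zeros((450,800,3),np.uint8);im[:,:585]=c;im[:d.shape[0],600:600+d.shape[1]]=d
cv2.imwrite('pics/f.png',im[:,:,::-1])
print(ray(p,129,231,.017),[manip.search_frame(x,'palm_stone')[0] for x in(p,p2)])
E
```

```text
t 11.23 pos [0.3122 0.2136 0.2846] head -0.1227 F [-0.4  0.1  0. ] open 0.849 0.0
 shift to [0.42  0.368 0.2  ] [ 0.583 -1.107  0.572]
[0.42174648 0.37229291 0.017     ] [{'extent': [118.4, 221.4, 142.6, 244.4], 'confidence': 0.59}, {'extent': [221.7, 124.3, 240.1, 133.2], 'confidence': 0.76}]
```

View pics/f.png

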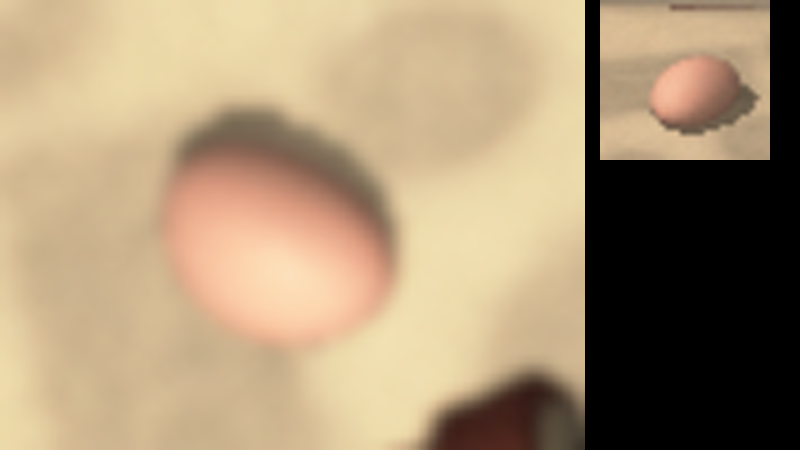

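```bash
python3 - <<'E'
from h import *
from scipy.ndimage import map_coordinates
Q=[.485,.028,-.124]
p={'top':shot('top'),'side':shot('side')}
im={n:p[n]['frame'].astype(float).mean(2) for n in p}
im['top0']=cv2.imread('pics/top0.png').astype(float).mean(2);p['top0']=p['top'];im['side0']=cv2.imread('pics/side0.png').astype(float).mean(2);p['side0']=p['side']
def prof(lbl,n,A,B):
    a,b=proj(p[n],A),proj(p[n],B);d=(b-a)/np.linalg.norm(b-a);m=np.array([-d[1],d[0]])
    s=np.arange(-5,5.1,.5);k=np.linspace(.12,.88,40)
    P=a+(b-a)*k[:,None]
    v=np.array([map_coordinates(im[n],[(P+m*x)[:,1],(P+m*x)[:,0]],order=1).mean() for x in s])
    print(lbl,n,'normal',m.round(2),np.round(v).astype(int).tolist())
for w,y in(('L',.047),('R',.047),('B',.067)):
    for n in('top','side'): prof(w+' outer rim@1.57',n,rim(Q,w,1.5708,-y,-.002),rim(Q,w,1.5708,y,-.002))
prof('plinth L','top0',T(Q,-.05,.076,.012),T(Q,.05,.076,.012))
prof('lip top outer','top',T(Q,-.054,-.07,.036),T(Q,-.054,.07,.036))
prof('lip top outer','top0',T(Q,-.054,-.07,.036),T(Q,-.054,.07,.036))
prof('plinth R bottom','side',T(Q,-.056,-.076,0),T(Q,.056,-.076,0))
prof('plinth R top','side',T(Q,-.056,-.076,.012),T(Q,.056,-.076,.012))
a=rim(Q,'R',1.5708,0,-.002)
for al in(1.47,1.67): print(al,[(w,n,(proj(p[n],rim(Q,w,al,0,-.002))-proj(p[n],rim(Q,w,1.5708,0,-.002))).round(2).tolist()) for w in'LRB' for n in('top','side')])
E
```

```text
L outer rim@1.57 top normal [0.99 0.12] [161, 153, 145, 136, 127, 120, 114, 113, 115, 122, 131, 138, 143, 148, 152, 157, 161, 165, 167, 168, 168]
L outer rim@1.57 side normal [-0.1  1. ] [92, 91, 90, 91, 91, 91, 91, 91, 92, 92, 95, 106, 122, 122, 109, 100, 94, 91, 91, 92, 93]
R outer rim@1.57 top normal [1.   0.09] [92, 86, 81, 82, 90, 106, 126, 146, 163, 177, 187, 194, 199, 202, 203, 204, 204, 205, 205, 205, 205]
R outer rim@1.57 side normal [-0.11  0.99] [121, 121, 121, 121, 120, 120, 121, 120, 119, 125, 134, 129, 113, 103, 97, 93, 92, 93, 95, 96, 97]
B outer rim@1.57 top normal [ 0.11 -0.99] [127, 118, 112, 109, 111, 117, 125, 134, 141, 143, 139, 133, 125, 120, 117, 115, 115, 114, 114, 114, 113]
B outer rim@1.57 side normal [0.97 0.26] [108, 108, 108, 108, 108, 109, 110, 115, 125, 125, 105, 80, 70, 71, 76, 81, 87, 94, 101, 107, 111]
plinth L top0 normal [0.99 0.12] [93, 92, 92, 91, 90, 89, 87, 85, 85, 85, 88, 92, 96, 100, 103, 104, 105, 106, 106, 106, 106]
lip top outer top normal [ 0.11 -0.99] [210, 210, 209, 208, 205, 199, 189, 174, 159, 147, 141, 142, 143, 139, 132, 122, 113, 107, 104, 104, 108]
lip top outer top0 normal [ 0.11 -0.99] [172, 173, 173, 173, 171, 167, 159, 148, 136, 126, 122, 123, 125, 124, 121, 116, 112, 109, 108, 109, 111]
plinth R bottom side normal [-0.12  0.99] [84, 81, 82, 82, 77, 73, 70, 68, 78, 110, 149, 171, 178, 180, 180, 180, 180, 180, 180, 181, 181]
plinth R top side normal [-0.11  0.99] [97, 97, 97, 94, 92, 92, 91, 85, 81, 82, 82, 78, 74, 70, 68, 75, 103, 144, 170, 178, 180]
1.47 [('L', 'top', [-2.21, -0.21]), ('L', 'side', [0.39, -0.99]), ('R', 'top', [2.2, 0.26]), ('R', 'side', [-0.49, 1.62]), ('B', 'top', [0.29, -2.76]), ('B', 'side', [2.81, 0.47])]
1.67 [('L', 'top', [2.19, 0.24]), ('L', 'side', [-0.39, 1.16]), ('R', 'top', [-2.2, -0.23]), ('R', 'side', [0.49, -1.41]), ('B', 'top', [-0.29, 2.78]), ('B', 'side', [-2.77, -0.23])]
```

Request:
arm_command:
  moves:
    - [1,[0.58,-1,0.3],-0.178]
    - [1,[0.58,-1,0.3],-0.178]
    - [1,[0.58,-1,0.3],-0.178]
    - [1,[0.58,-1,0.3],-0.178]
    - [1,[0.58,-1,0.3],-0.178]
    - [1,[0.58,-1,0.3],-0.178]
    - [1,[0.58,-1,0.3],-0.178]
    - [1,[0.58,-1,0.3],-0.178]
    - [1,[0.58,-1,0.3],-0.178]
    - [1,[0.58,-1,0.3],-0.178]
    - [1,[0.58,-1,0.3],-0.178]
    - [1,[0.58,-1,0.3],-0.178]

```text
time: 12.53
tool_pos: [0.4161, 0.3526, 0.2358]
tool_rot: [0.0, 0.879, 0.477, -0.001]
contact_force: [-0.4, 0.2, 0.1]
gripper_width: 0.999
grasp_force: 0.0
```

```bash
python3 -c "
from h import *
go([.42,.367,.1],[.42,.367,.019])"
```

```text
t 12.53 pos [0.4161 0.3526 0.2358] head 0.9951 F [-0.4  0.2  0.1] open 0.999 0.0
 shift to [0.42  0.367 0.1  ] [ 0.096 -0.03   0.905]
 shift to [0.42  0.367 0.019] [ 0.097 -0.03   1.445]
```

Request:
arm_command:
  moves:
    - [1,[0.1,-0.03,0.3],0]
    - [1,[0.1,-0.03,0.6],0]
    - [1,[0.1,-0.03,0.9],0]
    - [1,[0.1,-0.03,1],0]
    - [1,[0.1,-0.03,1],0]
    - [1,[0.1,-0.03,1],0]

```text
time: 13.03
tool_pos: [0.4194, 0.3669, 0.0852]
tool_rot: [0.0, 0.878, 0.478, -0.002]
contact_force: [0.4, 0.5, 0.8]
gripper_width: 0.998
grasp_force: 0.0
```

Request:
arm_command:
  moves:
    - [1,[0,0,0.1],0]
    - [1,[0,0,0.2],0]
    - [1,[0,0,0.3],0]
    - [1,[0,0,0.4],0]
    - [1,[0,0,0.44],0]
    - [1,[0,0,0.44],0]
    - [1,[0,0,0.44],0]

```text
time: 13.62
tool_pos: [0.4218, 0.3685, 0.0229]
tool_rot: [-0.0, 0.878, 0.478, 0.002]
contact_force: [-0.3, 0.9, 0.3]
gripper_width: 0.999
grasp_force: 0.0
```

Request:
arm_command:
  moves:
    - [0,[0,0,0],0]
    - [-0.5,[0,0,0],0]
    - [-1,[0,0,0],0]
    - [-1,[0,0,0],0]
    - [-1,[0,0,0],0]
    - [-1,[0,0,0],0]
    - [-1,[0,0,0],0]
    - [-1,[0,0,0],0]
    - [-1,[0,0,0],0]
    - [-1,[0,0,0],0]

```text
time: 14.45
tool_pos: [0.4213, 0.3684, 0.023]
tool_rot: [-0.0, 0.878, 0.478, 0.001]
contact_force: [-2.9, -1.5, 8.0]
gripper_width: 0.553
grasp_force: 60.1
```

Request:
arm_command:
  moves:
    - [-1,[0,0,-0.1],0]
    - [-1,[0,0,-0.2],0]
    - [-1,[0,0,-0.3],0]
    - [-1,[0,0,-0.5],0]
    - [-1,[0,0,-0.7],0]
    - [-1,[0,0,-0.9],0]
    - [-1,[0,0,-0.9],0]
    - [-1,[0,0,-0.9],0]

```text
time: 15.12
tool_pos: [0.4216, 0.3684, 0.1585]
tool_rot: [-0.0, 0.878, 0.478, 0.003]
contact_force: [-0.0, 0.5, -2.4]
gripper_width: 0.548
grasp_force: 62.0
```

```bash
python3 - <<'E'
from h import *
Q=[.485,.028,-.124]
go(T(Q,-.004,0,.16),T(Q,-.004,0,.039))
p=shot('side');q=shot('top')
print([manip.search_frame(x,'palm_stone')[:2] for x in (p,q)],proj(p,[.4216,.3684,.1525]),proj(q,[.4216,.3684,.1525]))
a=cv2.resize(p['frame'][70:140,190:270],None,fx=5,fy=5,interpolation=2);b=cv2.resize(q['frame'][195:265,85:165],None,fx=5,fy=5,interpolation=2)
cv2.imwrite('pics/g.png',np.hstack([a,b])[:,:,::-1])
E
```

```text
t 15.12 pos [0.4216 0.3684 0.1585] head 0.9976 F [-0.   0.5 -2.4] open 0.548 61.96603551506996
 shift to [0.481  0.0285 0.16  ] [-1.689  1.562 -0.015]
 shift to [0.481  0.0285 0.039 ] [-1.693  1.56   0.792]
[[{'extent': [221.3, 84.4, 232.1, 100.3], 'confidence': 0.63}], [{'extent': [116.6, 222.4, 127.8, 241.4], 'confidence': 0.57}]] [229.05126093  89.66574562] [112.96171832 227.77163708]
```

View pics/g.png

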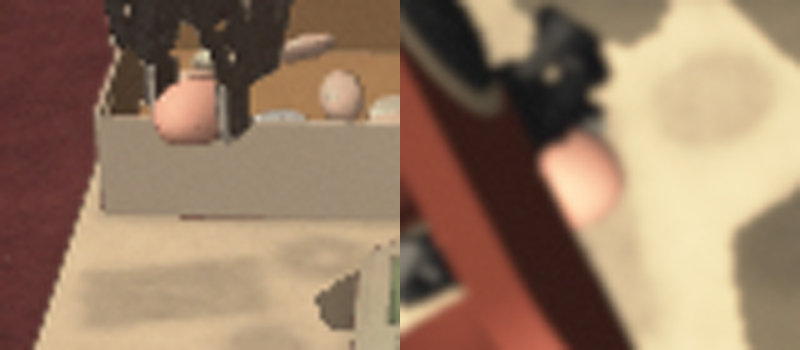

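Request:
arm_command:
  moves:
    - [-1,[-0.2,0.2,-0.1],0.02]
    - [-1,[-0.4,0.4,-0.2],0.04]
    - [-1,[-0.6,0.55,-0.2],0.06]
    - [-1,[-0.75,0.7,-0.2],0.08]
    - [-1,[-0.85,0.78,-0.2],0.1]
    - [-1,[-0.85,0.78,-0.2],0.12]
    - [-1,[-0.85,0.78,-0.2],0.14]
    - [-1,[-0.85,0.78,-0.2],0.16]
    - [-1,[-0.85,0.78,-0.2],0.178]
    - [-1,[-0.85,0.78,-0.2],0.178]
    - [-1,[-0.85,0.78,-0.2],0.178]

```text
time: 16.23
tool_pos: [0.4489, 0.1968, 0.1843]
tool_rot: [0.0, 0.998, -0.059, -0.001]
contact_force: [0.3, 0.1, -1.9]
gripper_width: 0.547
grasp_force: 62.2
```

```bash
python3 - <<'E'
from h import *
Q=[.485,.028,-.124]
go(T(Q,-.004,0,.15),T(Q,-.004,0,.039))
E
```

```text
t 16.23 pos [0.4489 0.1968 0.1843] head -0.1179 F [ 0.3  0.1 -1.9] open 0.547 62.196399718523026
 shift to [0.481  0.0285 0.15  ] [0.345 1.089 0.229]
 shift to [0.481  0.0285 0.039 ] [0.347 1.088 0.969]
```

Request:
arm_command:
  moves:
    - [-1,[0.07,0.2,0],0]
    - [-1,[0.15,0.4,0],0]
    - [-1,[0.22,0.6,0],0]
    - [-1,[0.28,0.8,0],0]
    - [-1,[0.35,1,0.1],0]
    - [-1,[0.35,1,0.2],0]
    - [-1,[0.35,1,0.2],0]
    - [-1,[0.35,1,0.2],0]

```text
time: 16.9
tool_pos: [0.4826, 0.0419, 0.1543]
tool_rot: [-0.0, 0.998, -0.06, -0.002]
contact_force: [-0.1, 0.0, -1.0]
gripper_width: 0.552
grasp_force: 62.4
```

```bash
python3 - <<'E'
from h import *
Q=[.485,.028,-.124]
go(T(Q,-.004,0,.06),T(Q,-.004,0,.040))
E
```

```text
t 16.9 pos [0.4826 0.0419 0.1543] head -0.1198 F [-0.1  0.  -1. ] open 0.552 62.42394268512726
 shift to [0.481  0.0285 0.06  ] [0.003 0.09  0.629]
 shift to [0.481  0.0285 0.04  ] [0.003 0.09  0.762]
```

Request:
arm_command:
  moves:
    - [-1,[0,0.09,0],0]
    - [-1,[0,0.09,0.1],0]
    - [-1,[0,0.09,0.2],0]
    - [-1,[0,0.09,0.3],0]
    - [-1,[0,0.09,0.4],0]
    - [-1,[0,0.09,0.5],0]
    - [-1,[0,0.09,0.58],0]
    - [-1,[0,0.09,0.64],0]
    - [-1,[0,0.09,0.69],0]
    - [-1,[0,0.09,0.72],0]
    - [-1,[0,0.09,0.74],0]
    - [-1,[0,0.09,0.74],0]
    - [-1,[0,0.09,0.74],0]

```text
time: 17.98
tool_pos: [0.4824, 0.0284, 0.0452]
tool_rot: [0.0, 0.998, -0.06, 0.0]
contact_force: [-0.5, -0.1, -1.6]
gripper_width: 0.552
grasp_force: 62.4
```

Request:
arm_command:
  moves:
    - [-1,[0,0,0.01],0]
    - [-1,[0,0,0.015],0]
    - [-1,[0,0,0.015],0]
    - [-1,[0,0,0.015],0]

```text
time: 18.32
tool_pos: [0.4821, 0.0284, 0.0427]
tool_rot: [0.0, 0.998, -0.06, 0.0]
contact_force: [0.2, -0.4, -1.3]
gripper_width: 0.549
grasp_force: 62.4
```

Request:
arm_command:
  moves:
    - [-1,[0,0,0.006],0]
    - [-1,[0,0,0.012],0]
    - [-1,[0,0,0.012],0]
    - [-1,[0,0,0.012],0]

```text
time: 18.65
tool_pos: [0.4819, 0.0284, 0.0406]
tool_rot: [0.0, 0.998, -0.06, -0.0]
contact_force: [-0.2, 0.4, -2.3]
gripper_width: 0.549
grasp_force: 62.4
```

Request:
arm_command:
  moves:
    - [-1,[0,0,0.008],0]
    - [-1,[0,0,0.008],0]
    - [-1,[0,0,0.008],0]
    - [-1,[0,0,0.008],0]

```text
time: 18.98
tool_pos: [0.482, 0.0285, 0.0395]
tool_rot: [-0.0, 0.998, -0.06, -0.0]
contact_force: [-0.6, 0.2, -1.7]
gripper_width: 0.546
grasp_force: 62.4
```

Request:
arm_command:
  moves:
    - [-1,[0,0,0.007],0]
    - [-1,[0,0,0.007],0]
    - [-1,[0,0,0.007],0]

```text
time: 19.23
tool_pos: [0.4822, 0.0284, 0.039]
tool_rot: [0.0, 0.998, -0.06, 0.0]
contact_force: [-1.8, -0.1, 2.6]
gripper_width: 0.548
grasp_force: 62.8
```

Request:
arm_command:
  moves:
    - [-1,[0,0,0.007],0]
    - [-1,[0,0,0.007],0]
    - [-1,[0,0,0.007],0]

```text
time: 19.48
tool_pos: [0.4823, 0.0284, 0.0389]
tool_rot: [0.0, 0.998, -0.06, -0.0]
contact_force: [-6.9, 0.4, 11.7]
gripper_width: 0.552
grasp_force: 63.4
```

Request:
arm_command:
  moves:
    - [-1,[0,0,-0.006],0]
    - [0.1,[0,0,-0.006],0]
    - [0.15,[0,0,-0.006],0]
    - [0.2,[0,0,-0.006],0]
    - [0.25,[0,0,-0.006],0]
    - [0.3,[0,0,-0.006],0]
    - [0.35,[0,0,-0.006],0]
    - [0.4,[0,0,-0.006],0]
    - [0.5,[0,0,-0.006],0]
    - [0.55,[0,0,-0.006],0]
    - [0.6,[0,0,-0.006],0]
    - [0.6,[0,0,-0.006],0]
    - [0.6,[0,0,-0.006],0]

```text
time: 20.57
tool_pos: [0.482, 0.0284, 0.0384]
tool_rot: [0.0, 0.998, -0.06, 0.0]
contact_force: [-0.6, -0.5, -0.2]
gripper_width: 0.8
grasp_force: 0.0
```

Request:
arm_command:
  moves:
    - [0.6,[0,0,-0.05],0]
    - [0.6,[0,0,-0.12],0]
    - [0.6,[0,0,-0.2],0]
    - [0.6,[0,0,-0.35],0]
    - [0.6,[0,0,-0.55],0]
    - [0.6,[0,0,-0.8],0]
    - [0.6,[0,0,-1],0]
    - [0.6,[0,0,-1],0]
    - [0.6,[-0.3,0,-1],0]
    - [0.6,[-0.6,0,-1],0]
    - [0.6,[-0.8,0.5,-1],0]
    - [0.6,[-0.8,1,-1],0]
    - [0.6,[-0.8,1,-1],0]
    - [0.6,[-0.8,1,-1],0]
    - [0.6,[-0.8,1,-1],0]
    - [0.6,[-0.8,1,-1],0]

```text
time: 21.9
tool_pos: [0.3446, -0.1072, 0.1893]
tool_rot: [0.0, 0.998, -0.063, 0.001]
contact_force: [-0.5, 0.6, 0.6]
gripper_width: 0.801
grasp_force: 0.0
```

Request:
arm_command:
  moves:
    - [0.6,[-0.3,1,-0.3],0]
    - [0.6,[-0.3,1,-0.3],0]
    - [0.6,[-0.3,1,-0.3],0]
    - [0.6,[-0.3,1,-0.3],0]
    - [0.6,[-0.3,1,-0.3],0]
    - [0.6,[-0.3,1,-0.3],0]

```text
time: 22.4
tool_pos: [0.2823, -0.25, 0.2344]
tool_rot: [0.0, 0.998, -0.061, 0.001]
contact_force: [-0.5, 0.7, -0.0]
gripper_width: 0.797
grasp_force: 0.0
```

```bash
python3 -c "
from h import *
go()
p=shot('top');q=shot('side')
print(manip.search_frame(p,'palm_stone')[:1],manip.search_frame(p,'label_roll')[:1])
a=p['frame'][165:240,215:310];b=q['frame'][145:225,208:298]
im=np.zeros((600,800,3),np.uint8)
a=cv2.resize(a,None,fx=4.2,fy=4.2,interpolation=2);b=cv2.resize(b,None,fx=4.3,fy=4.3,interpolation=2)
im[:a.shape[0],:a.shape[1]]=a;im[:b.shape[0],410:410+b.shape[1]]=b
cv2.imwrite('pics/h.png',im[:350,:,::-1])"
```

```text
t 22.4 pos [ 0.2823 -0.25    0.2344] head -0.1231 F [-0.5  0.7 -0. ] open 0.797 0.0
[{'extent': [252.7, 190.7, 272.7, 218.2], 'confidence': 0.79}] [{'extent': [362.1, 208.6, 387.7, 232.3], 'confidence': 0.82}]
```

View pics/h.png

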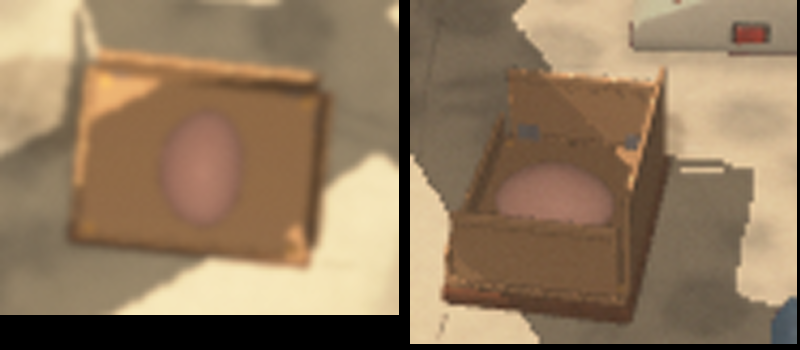

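```bash
cat > sil.py <<'E'
from h import *
def sil(p,c,yaw,roll,ax=(.033,.0295,.017),pitch=0):
    g=np.random.default_rng(0).normal(size=(4000,3));g/=np.linalg.norm(g,axis=1)[:,None]
    P=(g*ax)@Ro.from_euler('ZYX',[yaw,pitch,roll]).as_matrix().T
    P=P-[0,0,P[:,2].min()]+np.array(c)
    uv=np.array([proj(p,x) for x in P]).astype(np.float32)
    return np.r_[uv.min(0),uv.max(0)].round(1)
E
python3 - <<'E'
from sil import *
p=shot('top');q=shot('side')
for n,x in(('t',p),('s',q)):
    print(n,[ (np.round(r['extent'],1).tolist(),round(r['confidence'],2)) for r in manip.search_frame(x,'palm_stone')[:2]])
f=p['frame'].astype(int)[180:228,240:285];print('rows G-B, top row204');print((f[24,:,1]-f[24,:,2]).tolist());print('col262',(f[:,22,1]-f[:,22,2]).tolist())
g=q['frame'].astype(int);print('side col241 from 170',(g[165:205,241,1]-g[165:205,241,2]).tolist());print('side row190 u220-265',(g[190,220:265,1]-g[190,220:265,2]).tolist())
for roll in(0,.5,.85,1.2,1.57):
    c=ray(p,262.7,204.5,.035);c[2]=.016
    print(roll,sil(p,c,-.12,roll),sil(q,c,-.12,roll))
E
```

```text
t [([252.0, 191.0, 271.9, 219.7], 0.65)]
s [([226.6, 182.5, 255.0, 195.6], 0.87)]
rows G-B, top row204
[35, 35, 35, 35, 36, 36, 35, 36, 36, 35, 35, 34, 28, 21, 19, 18, 18, 19, 20, 21, 20, 21, 22, 21, 21, 21, 20, 20, 19, 19, 18, 19, 23, 30, 33, 35, 35, 35, 34, 35, 35, 35, 34, 34, 34]
col262 [51, 47, 40, 37, 33, 33, 34, 36, 35, 35, 31, 25, 20, 18, 19, 19, 18, 19, 20, 20, 21, 21, 20, 21, 22, 22, 22, 21, 21, 21, 21, 20, 21, 21, 19, 19, 19, 19, 22, 28, 34, 35, 34, 33, 31, 25, 25, 32]
side col241 from 170 [27, 25, 26, 24, 26, 25, 25, 27, 27, 26, 26, 24, 25, 24, 25, 24, 24, 20, 15, 18, 18, 19, 18, 19, 19, 21, 19, 19, 22, 19, 19, 21, 25, 28, 23, 27, 29, 27, 27, 27]
side row190 u220-265 [23, 32, 23, 19, 20, 24, 25, 22, 15, 16, 17, 17, 19, 18, 18, 21, 19, 18, 18, 20, 19, 21, 19, 19, 16, 19, 21, 18, 20, 20, 17, 18, 18, 17, 16, 19, 24, 24, 26, 23, 21, 21, 20, 17, 20]
0 [251.2 191.8 274.2 217.4] [228.3 179.8 253.9 197.4]
0.5 [252.1 191.6 273.2 217.4] [228.3 176.6 253.9 198.4]
0.85 [253.6 191.3 271.7 217.2] [228.3 174.6 253.8 197.6]
1.2 [255.2 191.1 270.2 217.1] [228.3 173.7 253.8 196.3]
1.57 [256.  191.1 269.6 217. ] [228.3 174.5 253.8 194.6]
```

```bash
python3 - <<'E'
from h import *
from scipy.ndimage import map_coordinates
Q=[.485,.028,-.124]
p=shot('top');im=p['frame'].astype(float).mean(2)
for w in'LR':
    f=lambda x,off,z: proj(p,T(Q,x,(.072-off)*(1 if w=='L' else -1),z))
    xs=np.linspace(-.03,.03,13)
    A=np.array([f(x,.002,.016) for x in xs]);d=(f(0,.002-.02,.016)-f(0,.002,.016));d/=np.linalg.norm(d)
    s=np.arange(-6,8.1,.5)
    print(w,dict(rimin=round((f(0,.002,.069)-f(0,.002,.016))@d,2),rimout=round((f(0,-.002,.069)-f(0,.002,.016))@d,2),plinth=round((f(0,-.004,.012)-f(0,.002,.016))@d,2)))
    for sel in (slice(0,5),slice(4,9),slice(8,13)):
        print([int(map_coordinates(im,[(A[sel]+d*k)[:,1],(A[sel]+d*k)[:,0]],order=1).mean()) for k in s])
print(s.tolist())
E
```

```text
L {'rimin': np.float64(1.06), 'rimout': np.float64(2.68), 'plinth': np.float64(2.22)}
[107, 107, 107, 107, 107, 107, 107, 107, 107, 107, 106, 106, 106, 107, 111, 114, 117, 119, 117, 116, 116, 117, 118, 120, 122, 122, 123, 123, 123]
[107, 107, 107, 107, 107, 107, 107, 107, 107, 107, 107, 109, 112, 119, 128, 136, 139, 138, 130, 121, 114, 108, 106, 106, 105, 106, 105, 105, 104]
[111, 112, 114, 116, 118, 119, 121, 123, 125, 128, 130, 131, 134, 136, 140, 143, 142, 137, 127, 115, 105, 98, 95, 96, 99, 104, 111, 119, 128]
R {'rimin': np.float64(1.72), 'rimout': np.float64(3.33), 'plinth': np.float64(2.18)}
[107, 108, 109, 110, 111, 112, 112, 109, 105, 98, 89, 82, 77, 79, 89, 105, 127, 151, 173, 191, 203, 210, 214, 216, 216, 217, 217, 217, 217]
[106, 106, 106, 106, 106, 106, 105, 104, 100, 95, 88, 81, 77, 77, 82, 93, 106, 120, 133, 145, 155, 163, 171, 177, 182, 187, 190, 193, 195]
[106, 106, 106, 106, 106, 106, 105, 103, 99, 93, 86, 80, 75, 75, 80, 88, 96, 105, 112, 116, 120, 122, 123, 124, 125, 125, 125, 126, 127]
[-6.0, -5.5, -5.0, -4.5, -4.0, -3.5, -3.0, -2.5, -2.0, -1.5, -1.0, -0.5, 0.0, 0.5, 1.0, 1.5, 2.0, 2.5, 3.0, 3.5, 4.0, 4.5, 5.0, 5.5, 6.0, 6.5, 7.0, 7.5, 8.0]
```

```bash
python3 -c "
from plant import manip
print(manip.job_done())"
```

```text
the job is handed in; nothing more can be done
None
```

The job is handed in: the left, right and back walls stand upright (side walls within about 0.05 rad of square by my camera estimates, back wall similar), the palm stone was set down flat on the tray floor without dropping, and the label roll was not touched; the robot's clock read about 22.4 s at the last move.

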